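# Make up a seasoning kit and a baking kit in two caddies

### The job

Make up two station kits. The light wooden caddy gets the mustard-brown squeeze bottle in its middle compartment, with the red spice jar and the white ramekin in the outer ones, whichever way round; the blue caddy gets the pale steel shaker and the red timer, one in each compartment. Stand every piece upright on the floor of its compartment, setting it down rather than dropping it and never tipping it over, and leave the yellow peeler and the green tub where they are.

Things in the scene. Friction and masses are not known exactly. Their poses are not given: they have to be found in the camera images.
- wooden_caddy: Light wooden caddy with three square compartments in a row: open-topped, fixed to the counter, 100 mm along its x, 288 mm along its y (plus a 15 mm steel loop at each end); walls, dividers and floor 6 mm thick, walls and dividers 25 mm high. Compartment centres: y = -94, 0 and +94 mm, x = 0. Each is 88 x 88 mm inside. Origin: centre of the underside; z up; the compartment floors are 6 mm above it.
- blue_caddy: Blue painted caddy with two square compartments in a row: open-topped, fixed to the counter, 100 mm along its x, 194 mm along its y (plus a 15 mm steel loop at each end); walls, dividers and floor 6 mm thick, walls and dividers 25 mm high. Compartment centres: y = -47 and +47 mm, x = 0. Each is 88 x 88 mm inside. Origin: centre of the underside; z up; the compartment floors are 6 mm above it.
- brown_bottle: Squeeze bottle filled mustard-brown, with a long nozzle: 158 mm tall; round body of 50 mm diameter up to 100 mm, a cap of 38 mm diameter up to 122 mm, then the nozzle; rigid here, loose, about 0.22 kg. Origin: centre of its underside; z up along its axis.
- spice_jar: Spice jar with red-orange contents and a pale screw cap (fixed): 94 mm tall; a cylinder of 58 mm diameter up to 78 mm, cap of 52 mm diameter above; loose, about 0.19 kg. Origin: centre of its underside; z up along its axis.
- ramekin: Small white fluted porcelain ramekin, open at the top, straight-sided, 68 mm in diameter, 41 mm tall; loose, about 0.11 kg; can be gripped across its whole diameter from above. Origin: centre of its underside; z up along its axis.
- steel_shaker: Pale grey-white steel shaker (flour dredger) with a domed, perforated top: 104 mm tall, round, at most 68 mm in diameter; loose, about 0.21 kg. Origin: centre of its underside; z up along its axis.
- timer: Red kitchen timer, an upright box with a white dial (fixed) on one face: 66 mm tall, 62 mm along its y; along its x the box runs from -13 to +27 mm, dial and knob from -27 to -13 mm. Loose, about 0.14 kg. Origin: on its underside, midway in those extents; z up; the dial faces its -x. At the start the dial faces the robot's right (world -y) within 0.3 rad.
- peeler: Yellow-handled peeler lying flat, 170 mm along its x, 25 mm wide, 16 mm high, loose; a bystander between the caddies and the stock, to be left where it is. Origin: under its middle.
- green_tub: Deli tub with green contents and a white press lid, 84 mm in diameter, 72 mm tall, loose, at the left of the work; a bystander, to be left where it is. Origin: centre of its underside.

How it is judged:
At the end, for the whole second after the job is handed in: In the wooden caddy stand the bottle (middle compartment), jar and ramekin; in the blue one the shaker and timer: each upright (0.12 rad), on its compartment's floor (underside within 6 mm of it), at rest. Peeler and green tub are within 30 mm of where they stood (x of brown_bottle in the frame of wooden_caddy between -0.03 and 0.03 m and y of brown_bottle in the frame of wooden_caddy between -0.025 and 0.025 m and z of brown_bottle in the frame of wooden_caddy between 0 and 0.012 m and angle between each of brown_bottle, spice_jar, ramekin, steel_shaker, timer's own z axis and vertical below 0.12 rad and linear speed of each of brown_bottle, spice_jar, ramekin, steel_shaker, timer below 0.03 m/s and angular speed of each of brown_bottle, spice_jar, ramekin, steel_shaker, timer below 0.3 rad/s and x of spice_jar in the frame of wooden_caddy between -0.03 and 0.03 m and y of spice_jar in the frame of wooden_caddy between -0.125 and 0.125 m and z of spice_jar in the frame of wooden_caddy between 0 and 0.012 m and x of ramekin in the frame of wooden_caddy between -0.03 and 0.03 m and y of ramekin in the frame of wooden_caddy between -0.125 and 0.125 m and z of ramekin in the frame of wooden_caddy between 0 and 0.012 m and x of steel_shaker in the frame of blue_caddy between -0.03 and 0.03 m and y of steel_shaker in the frame of blue_caddy between -0.078 and 0.078 m and z of steel_shaker in the frame of blue_caddy between 0 and 0.012 m and x of timer in the frame of blue_caddy between -0.03 and 0.03 m and y of timer in the frame of blue_caddy between -0.078 and 0.078 m and z of timer in the frame of blue_caddy between 0 and 0.012 m and distance of each of peeler, green_tub from where it was at the start of the episode below 0.03 m); the robot touches nothing.
It fails at once if a piece of the stock is tipped over (leans more than 0.7 rad) (angle between any of brown_bottle, spice_jar, ramekin, steel_shaker, timer's own z axis and vertical above 0.7 rad).
It fails at once if a piece is dropped or slammed into a caddy (contact force over 80 N) (contact force between any of brown_bottle, spice_jar, ramekin, steel_shaker, timer and wooden_caddy above 80 N or contact force between any of brown_bottle, spice_jar, ramekin, steel_shaker, timer and blue_caddy above 80 N).
It fails at once if the peeler or the green tub is moved more than 30 mm (distance of any of peeler, green_tub from where it was at the start of the episode above 0.03 m).
It also fails if it takes over 122 s, if anything falls off the work surface, if the arm or the gripper's body presses on something with over 40 N, if the wrist force passes 120 N, or if a joint passes its speed limit or range.

### The arm

A 7-joint arm with a two-finger parallel gripper is mounted at the origin on a cart in front of the work surface, level with it; the furniture and walls round the work are solid. World frame = base frame: x ahead of the robot, y to its left, z up, the work surface at z = 0. Lengths are in m, angles in rad, forces in N, time in s.
With the tool pointing down it reaches from about 0.4 to 0.85 m from the base axis. Payload 10.4 kg.
Tool frame: the origin (TCP) lies between the finger pads; the fingertips stand 14 mm ahead of it and the grasp point (between the pads) lies 5 mm behind it (r.finger_overhang is the z of the fingertips in the tool frame, in m); z points along the fingers, y is the line along which they close (so a half turn about z gives the same grasp; the last joint's range is limited). The gripper opens to 87 mm and grips with 3 to 60 N. Pads are 19 mm wide; open, the fingers measure 117 mm over their backs; the gripper's body (75 mm by 190 mm) begins 51 mm behind the grasp point.
Start: joints at [1.203, 0.332, -0.065, 1.46, 0.022, 1.35, -0.088], TCP at [0.211, -0.588, 0.237] pointing down, gripper open.
Joint ranges: [-2.6, 2.6], [-0.5, 2.12], [-1.47, 1.34], [0.16, 2.42], [-1.27, 4.41], [0.06, 2.06], [-2.6, 2.6]. Speed limits (rad/s): [2.22, 2.22, 2.79, 2.79, 3.14, 3.14, 3.14].

### API

Orientations are given as a unit quaternion [x, y, z, w].
In Python, from bench import r, optics gives the robot as it stands.
- The arm moves only by the shell command python3 -m pendant 'ROWS' [FORCE]. ROWS is JSON, a list of rows, each a list of 7 numbers: the closure, from -1 (fully open) to 1 (shut), then the shift along the tool's x, y, z scaled (see below), then the turn, a rotation vector about the tool's x, y, z scaled (see below). In form: [[grip, x, y, z, rx, ry, rz], ...]. A call has 1 to 8 rows; each row is the pose to reach, as a shift and turn from the pose commanded when the call began, along the tool's axes at that moment; what a row does not reach only later rows make up. The controller multiplies each number of a shift by 0.3 m and each number of a turn by 120 degrees. A row lasts 1/8 s, in which the tool goes at most 62.5 mm and 10.7 degrees, less where a joint would pass 70% of its speed; a pose out of reach is approached as far as the arm can. A call with a number of a shift or a turn outside -1 to 1 is refused whole. A call with a gripper value outside its range is refused whole. The fingers move at their own pace and stop on an object; FORCE is the grip in N (left out, the last holds). Time passes only in rows, so rows that repeat a pose let the fingers close. It gives the time, the measured TCP pose, the force, the opening and the grip force at its end, in the units of the state.
- r.read_state(): the state, without advancing time (a new reading comes with each control period).
- optics.camera(name): name is "scene" or "top" or "wrist"; returns a dict with "pixels" (420x560x3 uint8, red, green, blue), "vfov" (degrees; the focal length in pixels is half the picture's height over the tangent of half this angle, whatever the lens; pixels are square), "cx", "cy" (the principal point, pixels), "D" ([k1, k2, p1, p2, k3] as OpenCV has them; the pictures are not rectified), "rvec" (rotation vector, rad) and "tvec" (3), from world to camera coordinates, as OpenCV has them. Camera axes: x right, y down, z forward; pixel columns grow to the right and rows downward; lengths in m; the calibration is good to about 2 mm. A picture is of the moment at which its call begins. There is no depth.
- r.close_job(): hands the job in; it is judged then, once.
The state is a dict: "time": time; "joint_positions": joint angles; "joint_vel": joint speeds; "joint_torque": joint torques, N m; "ee_pos": TCP position; "eef_rot": TCP orientation; "ft_force": force on the tool from outside, world axes, zero at the start; "torque": the same for the moment, N m; "width": finger opening in m; "grip_force": force on a finger pad.
Only numpy, scipy, OpenCV 4.12 (cv2) and the standard library are available. Lean on these libraries where they do the work, as an engineer would, in place of code of your own. Each camera call takes 0.05 s, during which the arm holds its last target. There are 200 camera calls.

## Working session

There is one attempt and no reset: what is moved stays moved. The work goes in short steps, Python scripts to look and compute and a shell command to move; the robot and the scene stay as the last step left them, time stands still between calls to the robot, and variables do not carry over. Pictures are saved under pics/ and viewed, at most 14 in all, crops included, and the job is handed in when it is done.

```bash
ls; mkdir -p pics; python3 - <<'E'
from bench import r, optics
import cv2
print(r.read_state())
for n in ["scene","top"]:
    c=optics.camera(n); print(n,{k:v for k,v in c.items() if k!="pixels"})
    cv2.imwrite(f"pics/{n}0.png",cv2.resize(c["pixels"][:,:,::-1],(800,600),interpolation=cv2.INTER_CUBIC))
    cv2.imwrite(f"pics/raw_{n}0.png",c["pixels"][:,:,::-1])
E
```

```text
pics
{'time': 0.0, 'joint_positions': array([ 1.20341967,  0.3328946 , -0.06470188,  1.46097661,  0.02160045,
        1.34992311, -0.08850606]), 'joint_vel': array([ 0.00216165, -0.00013922, -0.00035951,  0.00171218, -0.00206668,
        0.00119267, -0.00070783]), 'joint_torque': array([-6.31694493e-04, -6.23238516e+01,  2.45758990e-02, -3.89898670e+01,
       -6.13747467e-02,  3.94173351e-02,  1.39974973e-04]), 'ee_pos': array([ 0.21110339, -0.58785187,  0.2357229 ]), 'eef_rot': array([ 9.85176109e-01,  1.71544360e-01, -1.64309285e-04, -7.34894429e-04]), 'ft_force': array([-0.40777774, -0.58308133,  0.20441466]), 'torque': array([ 0.00471164,  0.01094589, -0.02576387]), 'grip_force': 0.0, 'width': 0.08712769097616067}
scene {'vfov': 47.72968260848608, 'cx': 279.15976844786, 'cy': 210.81848140368757, 'D': array([-0.1622215,  0.       ,  0.       ,  0.       ,  0.       ]), 'rvec': array([ 0.77644342, -2.27639942,  1.41937258]), 'tvec': array([0.4783967 , 0.16428052, 1.15718123])}
top {'vfov': 56.562660967940786, 'cx': 286.332883226261, 'cy': 209.16724509730736, 'D': array([-0.0540679,  0.       ,  0.       ,  0.       ,  0.       ]), 'rvec': array([ 2.13786495, -2.10950518,  0.19129706]), 'tvec': array([0.05407211, 0.54377328, 0.90942837])}
```

View pics/top0.png

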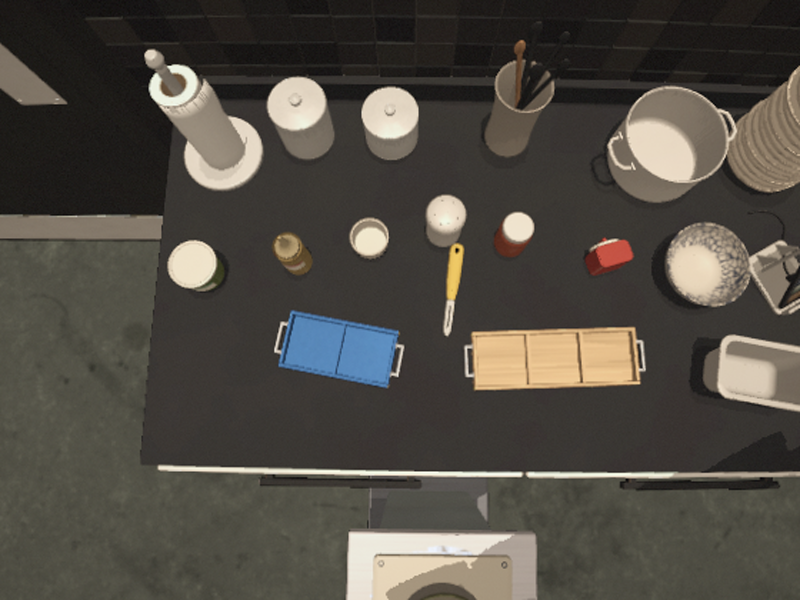

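View pics/scene0.png

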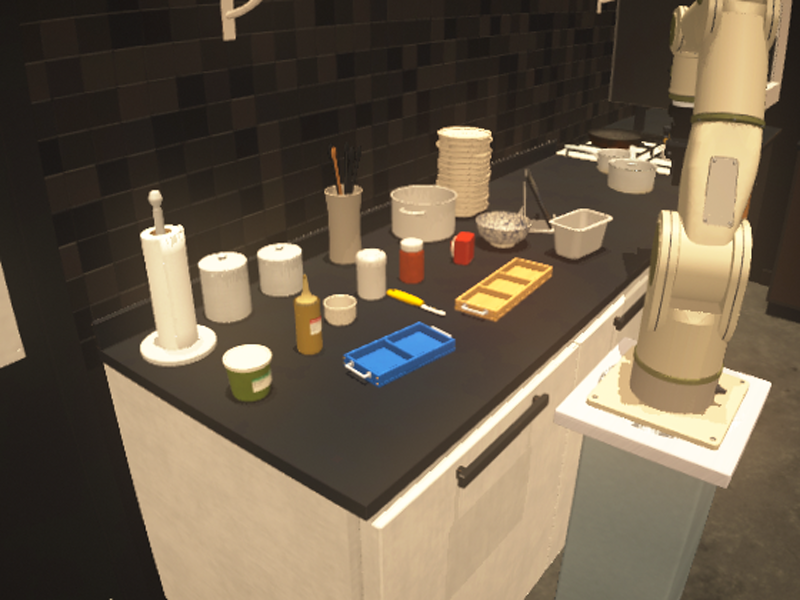

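The top view has the blue caddy at about (340,348), the wooden one at (555,358), and the stock in a row at y≈240, with the ramekin (369,238), shaker (445,220), jar (515,233), timer (609,256) and bottle (292,253). I'll enlarge crops to read them more precisely.

```bash
cat > h.py <<'E'
import numpy as np, cv2
from bench import r, optics
from scipy.spatial.transform import Rotation as R
def K(c):
    f=c["pixels"].shape[0]/2/np.tan(np.radians(c["vfov"]/2)); return np.array([[f,0,c["cx"]],[0,f,c["cy"]],[0,0,1]])
def w(c,uv,z):
    p=cv2.undistortPoints(np.array([[uv]],float),K(c),c["D"])[0,0]
    M=cv2.Rodrigues(c["rvec"])[0]; o=-M.T@c["tvec"]; d=M.T@np.array([p[0],p[1],1]); return o+d*(z-o[2])/d[2]
def px(c,P): return cv2.projectPoints(np.array(P,float).reshape(-1,3),c["rvec"],c["tvec"],K(c),c["D"])[0][:,0]
def crop(c,x0,y0,x1,y1,s,name):
    im=cv2.resize(c["pixels"][y0:y1,x0:x1,::-1],None,fx=s,fy=s,interpolation=cv2.INTER_CUBIC)
    for k in range(0,x1-x0,20): cv2.putText(im,str(x0+k),(k*s,8),0,.33,(0,255,255),1); cv2.line(im,(k*s,10),(k*s,14),(0,255,255),1)
    for k in range(0,y1-y0,20): cv2.putText(im,str(y0+k),(0,k*s+4),0,.33,(0,255,255),1)
    cv2.imwrite("pics/"+name+".png",im)
E
python3 - <<'E'
from h import *
c=optics.camera("top")
crop(c,180,130,340,280,4,"a"); crop(c,320,140,480,280,4,"b")
M=cv2.Rodrigues(c["rvec"])[0]; print(-M.T@c["tvec"])
E
```

```text
[0.36814936 0.05668313 0.99344159]
```

View pics/a.png

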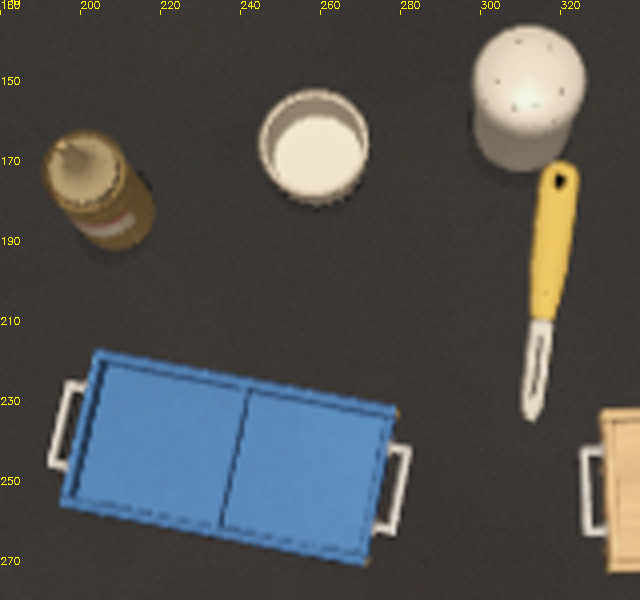

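View pics/b.png

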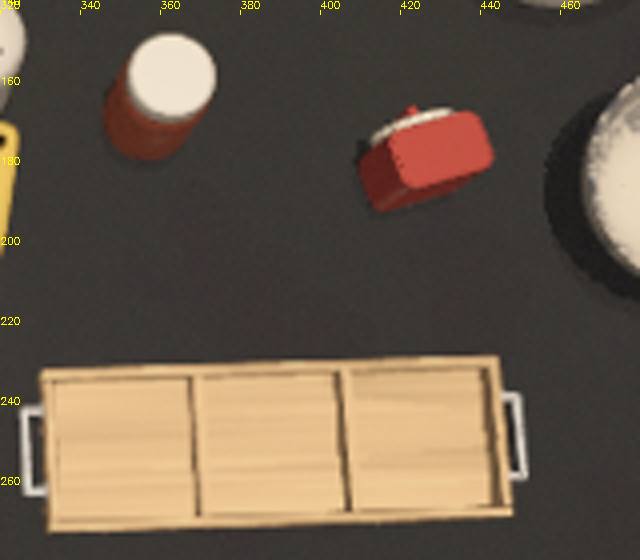

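```bash
python3 - <<'E'
from h import *
c=optics.camera("top")
print(px(c,[[0,0,0],[.3,0,0],[.3,.3,0],[.3,-.3,0]]))
A=lambda X,Y:(180+X/4-.4,130+Y/4-.4)
B=lambda X,Y:(320+X/4-.4,140+Y/4-.4)
for n,p,z in [("bottle cap edge",A(85,170),.122),("bottle tip",A(63,148),.158),("ramekin rim",A(314,145),.041),("shaker dome",A(529,80),.085),("jar cap",B(171,76),.094),
 ("timer TL",B(392,140),.066),("timer TR",B(480,112),.066),("timer BR",B(492,160),.066),("timer BL",B(412,188),.066),
 ("blue1",A(96,350),.025),("blue2",A(397,411),.025),("blue3",A(366,566),.025),("blue4",A(61,506),.025),
 ("w1",B(42,370),.025),("w2",B(498,357),.025),("w3",B(511,515),.025),("w4",B(49,531),.025),
 ("peel a",A(562,165),.01),("peel b",A(530,420),.01)]:
    print(n,w(c,p,z).round(4))
E
```

```text
[[309.08701705 437.99299258]
 [309.78334421 309.52174661]
 [189.24795591 307.50698478]
 [429.90782972 310.47812854]]
bottle cap edge [0.6145 0.2605 0.122 ]
bottle tip [0.6169 0.2651 0.158 ]
ramekin rim [0.6555 0.1345 0.041 ]
shaker dome [0.6851 0.0009 0.085 ]
jar cap [ 0.6611 -0.1202  0.094 ]
timer TL [ 0.6312 -0.262   0.066 ]
timer TR [ 0.6501 -0.3183  0.066 ]
timer BR [ 0.6194 -0.3239  0.066 ]
timer BL [ 0.6008 -0.2729  0.066 ]
blue1 [0.5246 0.2698 0.025 ]
blue2 [0.4885 0.0793 0.025 ]
blue3 [0.3925 0.0967 0.025 ]
blue4 [0.4264 0.2866 0.025 ]
w1 [ 0.4908 -0.0486  0.025 ]
w2 [ 0.5024 -0.3368  0.025 ]
w3 [ 0.4038 -0.3395  0.025 ]
w4 [ 0.3914 -0.0524  0.025 ]
peel a [ 0.6534 -0.0253  0.01  ]
peel b [ 0.4858 -0.0046  0.01  ]
```

The timer's dial faces away from the robot in the image (about +x, tilted to +y). That contradicts the "-y" in the text, so I'll trust the image. Caddy sizes come out at 288 x 99.5 and 194 x 98 mm, which agrees with the given dimensions. I'll check the stock poses with an overlay in both cameras.

```bash
cat > ov.py <<'E'
from h import *
t=np.linspace(0,2*np.pi,60)
def circ(x,y,d,z): return np.c_[x+d/2*np.cos(t),y+d/2*np.sin(t),0*t+z]
def cyl(x,y,L): return [circ(x,y,d,z) for d,z in L]
def box(x,y,th,x0,x1,hy,zs):
    c,s=np.cos(th),np.sin(th); q=[(x0,-hy),(x1,-hy),(x1,hy),(x0,hy),(x0,-hy)]
    return [np.array([[x+c*a-s*b,y+s*a+c*b,z] for a,b in q]) for z in zs]
def draw(c,curves,x0,y0,x1,y1,s):
    im=cv2.resize(c["pixels"][y0:y1,x0:x1,::-1],None,fx=s,fy=s,interpolation=cv2.INTER_CUBIC)
    for C in curves:
        p=(px(c,C)-[x0,y0]+.5)*s
        cv2.polylines(im,[p.round().astype(np.int32)],False,(255,255,0),1)
    return im
E
python3 - <<'E'
from ov import *
C=cyl(.6145,.2605,[(.05,0),(.05,.1),(.038,.122),(.006,.158)])+cyl(.6555,.1345,[(.068,0),(.068,.041)])+cyl(.685,.001,[(.068,0),(.068,.085)])+cyl(.661,-.12,[(.058,0),(.058,.078),(.052,.094)])
C+=box(.632,-.292,np.arctan2(-.33,-.944),-.013,.027,.031,[0,.066])
C+=box(.4471,-.1943,.0415,-.05,.05,.144,[.025])+box(.458,.1831,-.182,-.05,.05,.097,[.025])
a=draw(optics.camera("top"),C,180,130,460,280,2.8); b=draw(optics.camera("scene"),C,200,150,400,280,4)
cv2.imwrite("pics/o1.png",a); cv2.imwrite("pics/o2.png",b)
E
```

```text
(no output)
```

View pics/o1.png

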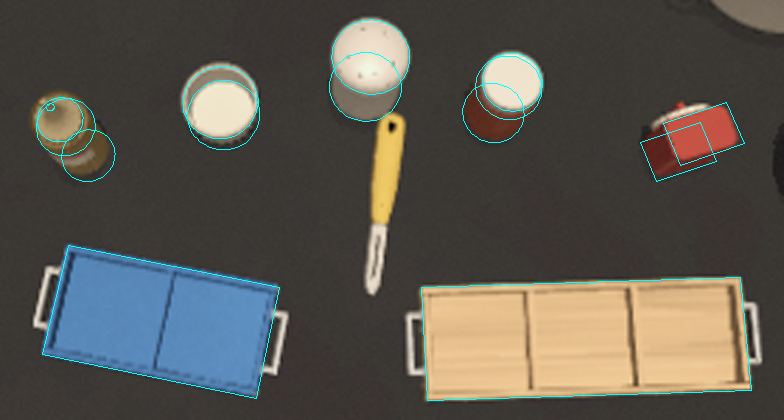

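View pics/o2.png

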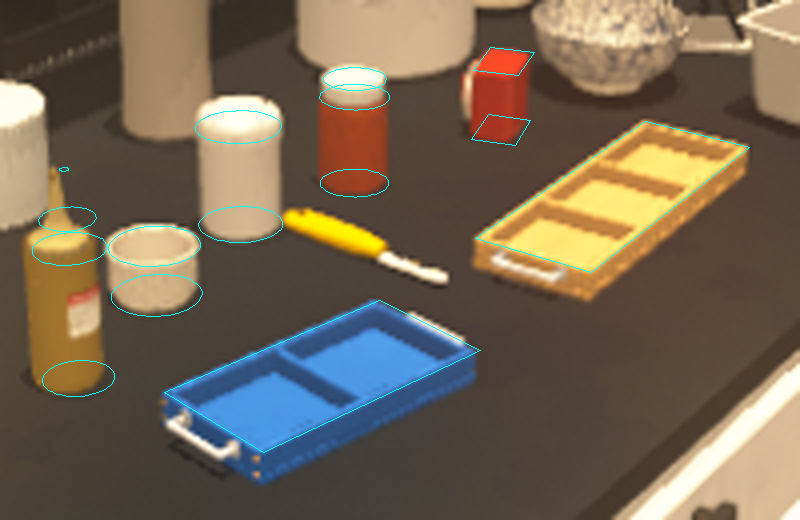

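The overlays fit for the ramekin, shaker, jar and both caddies. The timer is about 2 mm off. The bottle needs about +6 mm in x and +5 mm in y, because the ring at (63,122) is its shoulder at z=0.1. Next is the timer.

```bash
cat > plan.py <<'E'
from h import *; import sys
def plan(x,y,z,th=None):
    s=r.read_state(); Q=R.from_quat(s["eef_rot"]); M=Q.as_matrix()
    if th is None: th=np.arctan2(M[1,0],M[0,0])
    T=np.c_[[np.cos(th),np.sin(th),0],[np.sin(th),-np.cos(th),0],[0,0,-1]]
    d=M.T@(np.array([x,y,z])-s["ee_pos"])/.3; v=R.from_matrix(M.T@T).as_rotvec()/np.radians(120)
    print("t %.1f"%s["time"],"shift",d.round(3),"turn",v.round(3))
if __name__=="__main__":
    for a in sys.argv[1:]: plan(*map(float,a.split(",")))
E
python3 plan.py .6265,-.293,.2,.336 .6265,-.293,.045,.336
```

```text
t 0.3 shift [ 1.635 -0.458  0.121] turn [-0.     0.     0.004]
t 0.3 shift [ 1.635 -0.458  0.638] turn [-0.     0.     0.004]
```

```bash
python3 -m pendant '[[-1,0.15,-0.05,0,0,0,0],[-1,0.3,-0.1,0,0,0,0],[-1,0.45,-0.15,0,0,0,0],[-1,0.6,-0.2,0,0,0,0],[-1,0.75,-0.25,0,0,0,0],[-1,0.85,-0.28,0,0,0,0],[-1,0.95,-0.3,0,0,0,0],[-1,0.95,-0.3,0,0,0,0]]' 20; python3 plan.py .6265,-.293,.2,.336
```

```text
time: 1.3
ee_pos: [0.4513, -0.4049, 0.2364]
eef_rot: [0.985, 0.174, 0.0, -0.0]
ft_force: [-0.9, 0.2, 0.2]
width: 0.0868
grip_force: 0.0
t 1.3 shift [ 0.676 -0.151  0.122] turn [-0.    -0.     0.006]
```

```bash
python3 -m pendant '[[-1,0.14,-0.03,0,0,0,0],[-1,0.28,-0.06,0.02,0,0,0],[-1,0.42,-0.09,0.05,0,0,0],[-1,0.55,-0.12,0.09,0,0,0],[-1,0.64,-0.14,0.12,0,0,0],[-1,0.676,-0.151,0.12,0,0,0.006],[-1,0.676,-0.151,0.12,0,0,0.006],[-1,0.676,-0.151,0.12,0,0,0.006]]' ; python3 plan.py .6265,-.293,.046,.336; python3 - <<'E'
from ov import *
crop(optics.camera("wrist"),0,0,560,420,1,"w1")
E
```

```text
time: 2.3
ee_pos: [0.6237, -0.2978, 0.2013]
eef_rot: [0.986, 0.164, 0.0, 0.001]
ft_force: [0.0, -0.1, 0.7]
width: 0.0868
grip_force: 0.0
t 2.3 shift [ 0.014 -0.013  0.518] turn [ 0.001  0.    -0.003]
```

View pics/w1.png

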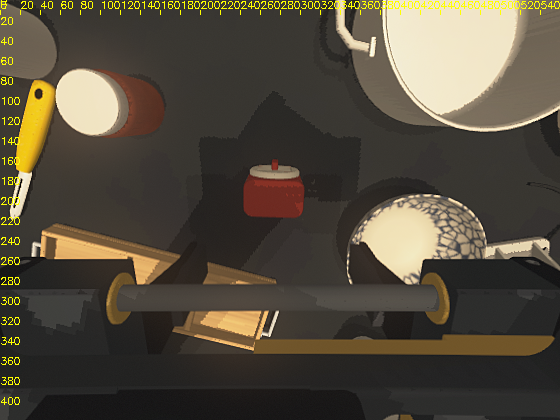

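The wrist view shows the timer at (273,192), aligned with the fingers: its red box spans columns 244–303 and the dial is at the top. I'll compare that with the projected model and plan the descent.

```bash
python3 - <<'E'
from ov import *
c=optics.camera("wrist")
for z in (0,.066):
  print(px(c,box(.632,-.292,np.arctan2(-.33,-.944),-.013,.027,.031,[z])[0]).round(0).tolist())
print(px(c,cyl(.661,-.12,[(.0,.094)])[0][:1]))
E
```

```text
[[248.0, 169.0], [250.0, 201.0], [299.0, 201.0], [300.0, 169.0], [248.0, 169.0]]
[[242.0, 180.0], [244.0, 219.0], [304.0, 218.0], [305.0, 180.0], [242.0, 180.0]]
[[ 85.05449228 102.50233031]]
```

```bash
python3 -m pendant '[[-1,0.014,-0.01,0.1,0,0,0],[-1,0.014,-0.013,0.2,0,0,0],[-1,0.014,-0.013,0.3,0,0,0],[-1,0.014,-0.013,0.4,0,0,0],[-1,0.014,-0.013,0.48,0,0,0],[-1,0.014,-0.013,0.518,0,0,0],[-1,0.014,-0.013,0.518,0,0,0]]' && python3 -m pendant '[[0.6,0,0,0,0,0,0],[0.6,0,0,0,0,0,0],[0.6,0,0,0,0,0,0],[0.6,0,0,0,0,0,0],[0.6,0,0,0,0,0,0]]' 20
```

```text
time: 3.28
ee_pos: [0.6269, -0.2914, 0.045]
eef_rot: [0.986, 0.165, -0.0, -0.0]
ft_force: [-0.8, 0.2, 0.5]
width: 0.087
grip_force: 0.0
time: 3.9
ee_pos: [0.6276, -0.2911, 0.0458]
eef_rot: [0.986, 0.165, 0.0, 0.0]
ft_force: [-0.6, 0.1, 4.5]
width: 0.0623
grip_force: 19.8
```

```bash
python3 -m pendant '[[0.6,0,0,-0.1,0,0,0],[0.6,0,0,-0.2,0,0,0],[0.6,0,0,-0.3,0,0,0],[0.6,0,0,-0.4,0,0,0],[0.6,0,0,-0.4,0,0,0]]'; python3 plan.py .448,.130,.166,1.389
```

```text
time: 4.53
ee_pos: [0.6285, -0.2913, 0.1676]
eef_rot: [0.986, 0.165, 0.002, 0.001]
ft_force: [-1.1, -0.7, -1.7]
width: 0.0622
grip_force: 19.8
t 4.5 shift [-1.110e-01 -1.524e+00  1.000e-03] turn [ 0.002 -0.001 -0.505]
```

```bash
python3 -m pendant '[[0.6,-0.01,-0.1,0,0,0,-0.03],[0.6,-0.02,-0.22,0,0,0,-0.08],[0.6,-0.03,-0.35,0,0,0,-0.13],[0.6,-0.04,-0.48,0,0,0,-0.18],[0.6,-0.05,-0.61,0,0,0,-0.23],[0.6,-0.06,-0.74,0,0,0,-0.28],[0.6,-0.07,-0.87,0,0,0,-0.32],[0.6,-0.08,-0.98,0,0,0,-0.36]]'; python3 plan.py .448,.130,.166,1.389
```

```text
time: 5.52
ee_pos: [0.5075, -0.0194, 0.1641]
eef_rot: [0.855, 0.519, -0.001, -0.0]
ft_force: [-0.4, -0.0, 0.0]
width: 0.0619
grip_force: 19.8
t 5.5 shift [ 0.35  -0.406 -0.006] turn [-0.001  0.    -0.143]
```

```bash
python3 -m pendant '[[0.6,0.09,-0.1,0,0,0,-0.03],[0.6,0.18,-0.2,0,0,0,-0.07],[0.6,0.26,-0.3,0,0,0,-0.1],[0.6,0.32,-0.37,0,0,0,-0.13],[0.6,0.35,-0.406,0,0,0,-0.143],[0.6,0.35,-0.406,0,0,0,-0.143],[0.6,0.35,-0.406,0,0,0,-0.143]]'; python3 plan.py .448,.130,.053,1.389
```

```text
time: 6.4
ee_pos: [0.4504, 0.1276, 0.165]
eef_rot: [0.77, 0.638, -0.0, 0.0]
ft_force: [-0.2, -0.6, -0.9]
width: 0.062
grip_force: 19.8
t 6.4 shift [ 0.006 -0.009  0.373] turn [ 0.     0.    -0.003]
```

```bash
python3 -m pendant '[[0.6,0.006,-0.009,0.08,0,0,0],[0.6,0.006,-0.009,0.16,0,0,0],[0.6,0.006,-0.009,0.24,0,0,0],[0.6,0.006,-0.009,0.3,0,0,0],[0.6,0.006,-0.009,0.34,0,0,0],[0.6,0.006,-0.009,0.355,0,0,0],[0.6,0.006,-0.009,0.36,0,0,0],[0.6,0.006,-0.009,0.365,0,0,0]]'; python3 plan.py .448,.130,.052,1.389
```

```text
time: 7.4
ee_pos: [0.448, 0.1312, 0.0561]
eef_rot: [0.769, 0.639, 0.0, 0.0]
ft_force: [-0.1, -0.0, -2.2]
width: 0.062
grip_force: 19.8
t 7.4 shift [-0.004  0.001  0.014] turn [ 0.    -0.    -0.002]
```

```bash
python3 -m pendant '[[0.6,0,0,0.005,0,0,0],[0.6,0,0,0.01,0,0,0],[0.6,0,0,0.015,0,0,0],[0.6,0,0,0.017,0,0,0],[0.6,0,0,0.017,0,0,0]]'; python3 -m pendant '[[0.3,0,0,0,0,0,0],[-0.6,0,0,0,0,0,0],[-0.75,0,0,0,0,0,0],[-0.75,0,0,0,0,0,0],[-0.75,0,0,-0.07,0,0,0],[-0.75,0,0,-0.18,0,0,0],[-1,0,0,-0.3,0,0,0],[-1,0,0,-0.4,0,0,0]]'; python3 plan.py .661,-.12,.17,1.613
```

```text
time: 8.02
ee_pos: [0.4477, 0.1311, 0.0515]
eef_rot: [0.769, 0.639, -0.0, 0.0]
ft_force: [-7.0, -2.7, 15.9]
width: 0.0618
grip_force: 19.9
time: 9.02
ee_pos: [0.4476, 0.1312, 0.1718]
eef_rot: [0.769, 0.639, 0.0, 0.0]
ft_force: [0.8, -0.9, -0.2]
width: 0.0849
grip_force: 0.0
t 9.0 shift [-0.692  0.853  0.007] turn [ 0.    -0.    -0.108]
```

```bash
python3 -m pendant '[[-1,-0.08,0.1,0,0,0,-0.01],[-1,-0.19,0.23,0,0,0,-0.03],[-1,-0.3,0.37,0,0,0,-0.05],[-1,-0.42,0.51,0,0,0,-0.07],[-1,-0.53,0.65,0,0,0,-0.09],[-1,-0.62,0.77,0,0,0,-0.1],[-1,-0.692,0.853,0,0,0,-0.108],[-1,-0.692,0.853,0,0,0,-0.108]]'; python3 plan.py .661,-.12,.065,1.613;  python3 - <<'E'
from ov import *
c=optics.camera("wrist")
C=cyl(.661,-.12,[(.058,0),(.058,.078),(.052,.094)])+cyl(.685,.001,[(.068,0),(.068,.085)])
cv2.imwrite("pics/w2.png",draw(c,C,0,0,560,420,1))
c=optics.camera("top")
C=cyl(.6205,.2655,[(.05,0),(.05,.1),(.038,.122),(.006,.158)])
a=draw(c,C,180,150,300,280,4); b=draw(optics.camera("scene"),C,200,180,280,280,4)
cv2.imwrite("pics/o3.png",np.hstack([a[:400],b[:400]]))
E
```

```text
time: 10.02
ee_pos: [0.6613, -0.1229, 0.1693]
eef_rot: [0.694, 0.72, -0.0, -0.0]
ft_force: [-0.5, 1.3, -0.0]
width: 0.0871
grip_force: 0.0
t 10.0 shift [ 0.01  -0.     0.348] turn [-0.     0.    -0.002]
```

View pics/w2.png

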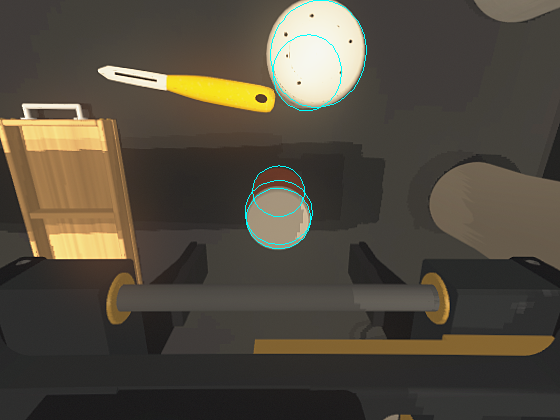

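View pics/o3.png

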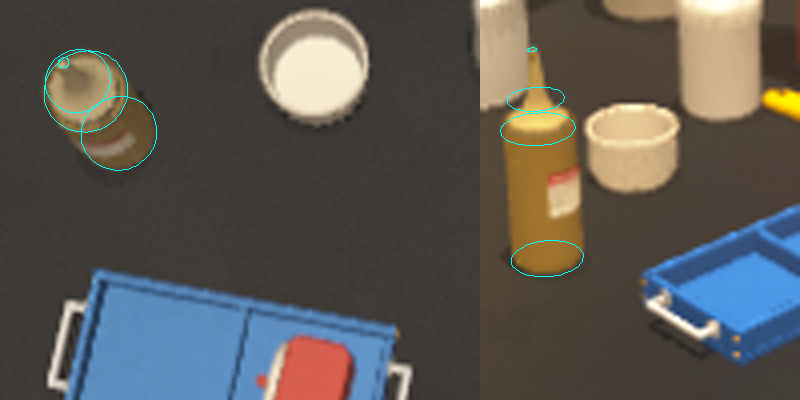

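Both overlays match: the jar sits at (278,215) in the wrist view and the bottle fits in both cameras. The timer stands upright in the right blue compartment. I'll pick the jar.

```bash
python3 -m pendant '[[-1,0.01,0,0.06,0,0,0],[-1,0.01,0,0.14,0,0,0],[-1,0.01,0,0.22,0,0,0],[-1,0.01,0,0.3,0,0,0],[-1,0.01,0,0.35,0,0,0],[-1,0.01,0,0.378,0,0,0],[-1,0.01,0,0.378,0,0,0]]'; python3 -m pendant '[[0.7,0,0,0,0,0,0],[0.7,0,0,0,0,0,0],[0.7,0,0,0,0,0,0],[0.7,0,0,0,0,0,0],[0.7,0,0,-0.08,0,0,0],[0.7,0,0,-0.18,0,0,0],[0.7,0,0,-0.28,0,0,0],[0.7,0,0,-0.33,0,0,0]]' 25;  python3 plan.py .451,-.2882,.155,1.613
```

```text
time: 11.05
ee_pos: [0.6606, -0.1169, 0.0569]
eef_rot: [0.692, 0.722, -0.0, -0.0]
ft_force: [0.3, -0.2, 0.2]
width: 0.0869
grip_force: 0.0
time: 12.05
ee_pos: [0.6612, -0.1171, 0.1577]
eef_rot: [0.692, 0.721, 0.0, 0.001]
ft_force: [-0.3, 0.2, -2.7]
width: 0.0572
grip_force: 25.0
t 12.1 shift [-0.541 -0.724  0.008] turn [ 0.001  0.    -0.001]
```

```bash
python3 -m pendant '[[0.7,-0.06,-0.08,0,0,0,0],[0.7,-0.14,-0.19,0,0,0,0],[0.7,-0.23,-0.31,0,0,0,0],[0.7,-0.32,-0.43,0,0,0,0],[0.7,-0.41,-0.55,0,0,0,0],[0.7,-0.48,-0.65,0,0,0,0],[0.7,-0.53,-0.724,0,0,0,0],[0.7,-0.53,-0.724,0,0,0,0]]';  python3 plan.py .451,-.285,.062,1.613
```

```text
time: 13.05
ee_pos: [0.4482, -0.2866, 0.1555]
eef_rot: [0.694, 0.72, -0.001, -0.0]
ft_force: [0.8, -0.1, -1.7]
width: 0.0577
grip_force: 25.0
t 13.1 shift [0.005 0.01  0.312] turn [-0.001  0.    -0.002]
```

```bash
python3 -m pendant '[[0.7,0.005,0.01,0.06,0,0,0],[0.7,0.005,0.01,0.14,0,0,0],[0.7,0.005,0.01,0.21,0,0,0],[0.7,0.005,0.01,0.26,0,0,0],[0.7,0.005,0.01,0.285,0,0,0],[0.7,0.005,0.01,0.292,0,0,0],[0.7,0.005,0.01,0.297,0,0,0],[0.7,0.005,0.01,0.3,0,0,0]]';  python3 plan.py .451,-.285,.062,1.613
```

```text
time: 14.05
ee_pos: [0.4535, -0.2835, 0.0666]
eef_rot: [0.692, 0.721, 0.0, 0.001]
ft_force: [0.3, -0.4, -2.1]
width: 0.0576
grip_force: 25.0
t 14.1 shift [-0.005 -0.009  0.015] turn [ 0.     0.    -0.001]
```

```bash
python3 -m pendant '[[0.7,0,0,0.005,0,0,0],[0.7,0,0,0.01,0,0,0],[0.7,0,0,0.015,0,0,0],[0.7,0,0,0.019,0,0,0],[0.7,0,0,0.019,0,0,0]]'
```

```text
time: 14.68
ee_pos: [0.4534, -0.2836, 0.063]
eef_rot: [0.692, 0.721, -0.001, 0.0]
ft_force: [-12.2, 6.3, 29.3]
width: 0.0576
grip_force: 25.0
```

```bash
python3 -m pendant '[[0.7,0,0,0.012,0,0,0],[0.3,0,0,0.01,0,0,0],[-0.6,0,0,0.01,0,0,0],[-0.75,0,0,0.01,0,0,0],[-0.75,0,0,-0.07,0,0,0],[-0.75,0,0,-0.18,0,0,0],[-1,0,0,-0.3,0,0,0],[-1,0,0,-0.4,0,0,0]]'; python3 plan.py .6555,.1345,.18,1.613
```

```text
time: 15.68
ee_pos: [0.4534, -0.2832, 0.1817]
eef_rot: [0.692, 0.722, 0.0, 0.0]
ft_force: [0.2, -0.3, 0.3]
width: 0.0854
grip_force: 0.0
t 15.7 shift [1.363 0.731 0.006] turn [ 0.  0. -0.]
```

```bash
python3 -m pendant '[[-1,0.12,0.06,0,0,0,0],[-1,0.26,0.14,0,0,0,0],[-1,0.4,0.21,0,0,0,0],[-1,0.54,0.28,0,0,0,0],[-1,0.68,0.36,0,0,0,0],[-1,0.8,0.43,0,0,0,0],[-1,0.9,0.48,0,0,0,0],[-1,0.96,0.52,0,0,0,0]]'; python3 plan.py .6555,.1345,.18,1.613
```

```text
time: 16.68
ee_pos: [0.5976, 0.0132, 0.1802]
eef_rot: [0.692, 0.722, 0.0, -0.0]
ft_force: [0.5, -0.3, 0.2]
width: 0.0872
grip_force: 0.0
t 16.7 shift [0.396 0.21  0.001] turn [-0.    -0.     0.001]
```

```bash
python3 -m pendant '[[-1,0.12,0.06,0,0,0,0],[-1,0.24,0.13,0,0,0,0],[-1,0.34,0.18,0.02,0,0,0],[-1,0.396,0.21,0.07,0,0,0],[-1,0.396,0.21,0.14,0,0,0],[-1,0.396,0.21,0.22,0,0,0],[-1,0.396,0.21,0.28,0,0,0],[-1,0.396,0.21,0.28,0,0,0]]'; python3 plan.py .6555,.1345,.041,1.613; python3 - <<'E'
from ov import *
c=optics.camera("wrist")
C=cyl(.6555,.1345,[(.068,0),(.068,.041)])
cv2.imwrite("pics/w3.png",draw(c,C,0,0,560,420,1))
E
```

```text
time: 17.68
ee_pos: [0.6543, 0.1306, 0.0944]
eef_rot: [0.693, 0.721, -0.001, -0.001]
ft_force: [-0.6, -0.8, 0.3]
width: 0.0872
grip_force: 0.0
t 17.7 shift [0.013 0.005 0.178] turn [-0.001  0.001 -0.001]
```

View pics/w3.png

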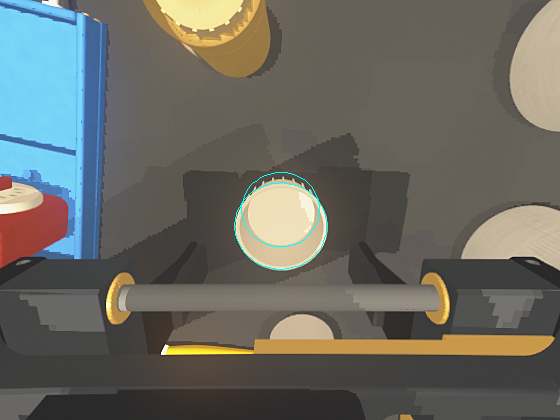

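The ramekin sits at (280,225), right on the overlay and between the fingers. I'll go down and grip it.

```bash
python3 -m pendant '[[-1,0.008,0.003,0.05,0,0,0],[-1,0.008,0.003,0.1,0,0,0],[-1,0.008,0.003,0.15,0,0,0],[-1,0.008,0.003,0.176,0,0,0],[-1,0.008,0.003,0.178,0,0,0],[-1,0.008,0.003,0.178,0,0,0]]'; python3 -m pendant '[[0.6,0,0,0,0,0,0],[0.6,0,0,0,0,0,0],[0.6,0,0,0,0,0,0],[0.6,0,0,0,0,0,0],[0.6,0,0,-0.06,0,0,0],[0.6,0,0,-0.15,0,0,0],[0.6,0,0,-0.25,0,0,0],[0.6,0,0,-0.32,0,0,0]]' 25; python3 plan.py .4432,-.1004,.14,1.613
```

```text
time: 18.48
ee_pos: [0.6564, 0.1348, 0.0435]
eef_rot: [0.692, 0.721, 0.0, 0.0]
ft_force: [-0.4, 0.7, -0.2]
width: 0.0869
grip_force: 0.0
time: 19.48
ee_pos: [0.6565, 0.1349, 0.1416]
eef_rot: [0.692, 0.722, 0.001, 0.001]
ft_force: [0.3, -0.6, -1.0]
width: 0.0665
grip_force: 25.0
t 19.5 shift [-0.754 -0.743  0.004] turn [ 0.001 -0.    -0.   ]
```

```bash
python3 -m pendant '[[0.6,-0.07,-0.07,0,0,0,0],[0.6,-0.18,-0.18,0,0,0,0],[0.6,-0.3,-0.3,0,0,0,0],[0.6,-0.42,-0.42,0,0,0,0],[0.6,-0.54,-0.54,0,0,0,0],[0.6,-0.66,-0.65,0,0,0,0],[0.6,-0.745,-0.735,0,0,0,0],[0.6,-0.754,-0.743,0,0,0,0]]'; python3 plan.py .4432,-.1004,.049,1.613
```

```text
time: 20.48
ee_pos: [0.4413, -0.1026, 0.1395]
eef_rot: [0.694, 0.72, -0.001, 0.0]
ft_force: [1.3, 0.7, -0.4]
width: 0.0665
grip_force: 25.0
t 20.5 shift [0.008 0.007 0.302] turn [-0.     0.001 -0.002]
```

```bash
python3 -m pendant '[[0.6,0.004,0.003,0.06,0,0,0],[0.6,0.004,0.003,0.14,0,0,0],[0.6,0.004,0.003,0.2,0,0,0],[0.6,0.004,0.003,0.25,0,0,0],[0.6,0.004,0.003,0.275,0,0,0],[0.6,0.004,0.003,0.282,0,0,0],[0.6,0.004,0.003,0.286,0,0,0],[0.6,0.004,0.003,0.29,0,0,0]]'; python3 -m pendant '[[0.6,0,0,0.004,0,0,0],[0.6,0,0,0.008,0,0,0],[0.6,0,0,0.012,0,0,0],[0.6,0,0,0.012,0,0,0]]'
```

```text
time: 21.48
ee_pos: [0.4439, -0.0995, 0.0524]
eef_rot: [0.692, 0.721, 0.0, 0.0]
ft_force: [-0.7, 0.1, -0.8]
width: 0.0662
grip_force: 25.0
time: 21.98
ee_pos: [0.4437, -0.0994, 0.0491]
eef_rot: [0.692, 0.721, -0.0, 0.0]
ft_force: [-4.3, 0.4, 10.5]
width: 0.0669
grip_force: 25.0
```

```bash
python3 -m pendant '[[0.3,0,0,0,0,0,0],[-0.6,0,0,0,0,0,0],[-0.85,0,0,0,0,0,0],[-0.85,0,0,0,0,0,0],[-0.85,0,0,-0.07,0,0,0],[-0.85,0,0,-0.2,0,0,0],[-1,0,0,-0.38,0,0,0],[-1,0,0,-0.55,0,0,0]]'; python3 plan.py .620,.2655,.215,1.613
```

```text
time: 22.98
ee_pos: [0.4434, -0.0992, 0.2152]
eef_rot: [0.692, 0.722, 0.0, 0.0]
ft_force: [0.4, -0.5, 0.4]
width: 0.0859
grip_force: 0.0
t 23.0 shift [1.19e+00 6.38e-01 1.00e-03] turn [ 0.  0. -0.]
```

```bash
python3 -m pendant '[[-1,0.12,0.06,0,0,0,0],[-1,0.26,0.14,0,0,0,0],[-1,0.4,0.21,0,0,0,0],[-1,0.54,0.29,0,0,0,0],[-1,0.68,0.37,0,0,0,0],[-1,0.8,0.43,0,0,0,0],[-1,0.92,0.49,0,0,0,0],[-1,1,0.54,0,0,0,0]]'; python3 -m pendant '[[-1,0.1,0.05,0,0,0,0],[-1,0.17,0.09,0,0,0,0],[-1,0.19,0.1,0,0,0,0],[-1,0.19,0.1,0,0,0,0],[-1,0.19,0.1,0,0,0,0]]'; python3 plan.py .620,.2655,.119,1.613; python3 - <<'E'
from ov import *
c=optics.camera("wrist")
C=cyl(.620,.2655,[(.05,0),(.05,.1),(.038,.122),(.006,.158)])
cv2.imwrite("pics/w4.png",draw(c,C,0,0,560,420,1))
E
```

```text
time: 23.98
ee_pos: [0.5932, 0.2091, 0.213]
eef_rot: [0.692, 0.722, -0.0, -0.0]
ft_force: [0.4, 0.1, 0.8]
width: 0.087
grip_force: 0.0
time: 24.6
ee_pos: [0.6208, 0.2641, 0.2135]
eef_rot: [0.693, 0.721, -0.0, 0.0]
ft_force: [1.2, -0.7, 0.1]
width: 0.0871
grip_force: 0.0
t 24.6 shift [ 0.005 -0.003  0.315] turn [ 0.     0.    -0.001]
```

View pics/w4.png

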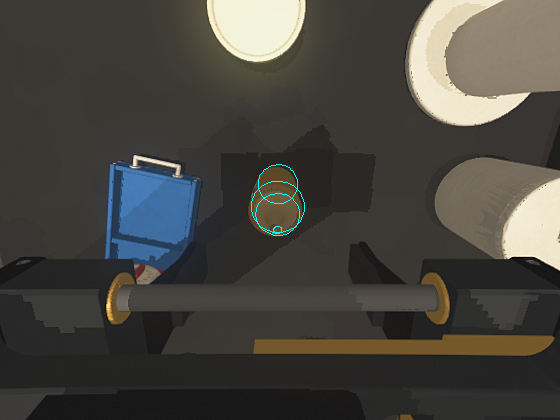

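The bottle, at (277,208), is on the overlay and centred between the fingers. I'll go down to its cap.

```bash
python3 -m pendant '[[-1,0.005,-0.003,0.05,0,0,0],[-1,0.005,-0.003,0.12,0,0,0],[-1,0.005,-0.003,0.19,0,0,0],[-1,0.005,-0.003,0.25,0,0,0],[-1,0.005,-0.003,0.295,0,0,0],[-1,0.005,-0.003,0.315,0,0,0],[-1,0.005,-0.003,0.315,0,0,0]]'; python3 -m pendant '[[0,0,0,0,0,0,0],[0.9,0,0,0,0,0,0],[0.9,0,0,0,0,0,0],[0.9,0,0,0,0,0,0],[0.9,0,0,0,0,0,0],[0.9,0,0,0,0,0,0]]' 30
```

```text
time: 25.52
ee_pos: [0.6197, 0.2668, 0.1188]
eef_rot: [0.692, 0.722, -0.0, -0.0]
ft_force: [-0.1, 0.3, -0.5]
width: 0.0871
grip_force: 0.0
time: 26.28
ee_pos: [0.6199, 0.267, 0.1193]
eef_rot: [0.692, 0.722, 0.0, 0.0]
ft_force: [-0.9, -0.0, 2.3]
width: 0.0412
grip_force: 30.3
```

```bash
python3 -m pendant '[[0.9,0,0,-0.04,0,0,0],[0.9,0,0,-0.1,0,0,0],[0.9,0,0,-0.18,0,0,0],[0.9,0,0,-0.26,0,0,0],[0.9,0,0,-0.34,0,0,0],[0.9,0,0,-0.39,0,0,0],[0.9,0,0,-0.4,0,0,0],[0.9,0,0,-0.4,0,0,0]]';  python3 plan.py .4471,-.1943,.24,1.613
```

```text
time: 27.28
ee_pos: [0.6196, 0.2666, 0.2384]
eef_rot: [0.692, 0.722, -0.0, -0.0]
ft_force: [-0.4, -0.7, -1.6]
width: 0.041
grip_force: 30.1
t 27.3 shift [-1.511 -0.638 -0.004] turn [-0.  0. -0.]
```

```bash
python3 -m pendant '[[0.9,-0.05,-0.02,0,0,0,0],[0.9,-0.13,-0.05,0,0,0,0],[0.9,-0.23,-0.09,0,0,0,0],[0.9,-0.34,-0.14,0,0,0,0],[0.9,-0.45,-0.19,0,0,0,0],[0.9,-0.56,-0.24,0,0,0,0],[0.9,-0.67,-0.28,0,0,0,0],[0.9,-0.78,-0.33,0,0,0,0]]' && python3 -m pendant '[[0.9,-0.11,-0.05,0,0,0,0],[0.9,-0.22,-0.1,0,0,0,0],[0.9,-0.33,-0.14,0,0,0,0],[0.9,-0.44,-0.19,0,0,0,0],[0.9,-0.54,-0.23,0,0,0,0],[0.9,-0.62,-0.26,0,0,0,0],[0.9,-0.68,-0.29,0,0,0,0],[0.9,-0.71,-0.3,0,0,0,0]]'; python3 plan.py .4471,-.1943,.125,1.613; python3 - <<'E'
from ov import *
a=optics.camera("top"); b=optics.camera("scene")
i=draw(a,[],320,200,460,280,4); j=draw(b,[],240,100,400,250,4)
cv2.imwrite("pics/p5.png",np.vstack([cv2.resize(i,(455,260)),cv2.resize(j,(455,340))]))
E
```

```text
time: 28.28
ee_pos: [0.5292, 0.0266, 0.2382]
eef_rot: [0.693, 0.721, -0.001, -0.0]
ft_force: [0.4, -1.1, -1.2]
width: 0.041
grip_force: 30.1
time: 29.28
ee_pos: [0.4478, -0.1891, 0.2384]
eef_rot: [0.693, 0.721, -0.0, -0.0]
ft_force: [-0.2, 0.4, -1.9]
width: 0.041
grip_force: 30.4
t 29.3 shift [-0.017 -0.003  0.378] turn [-0.     0.    -0.002]
```

View pics/p5.png

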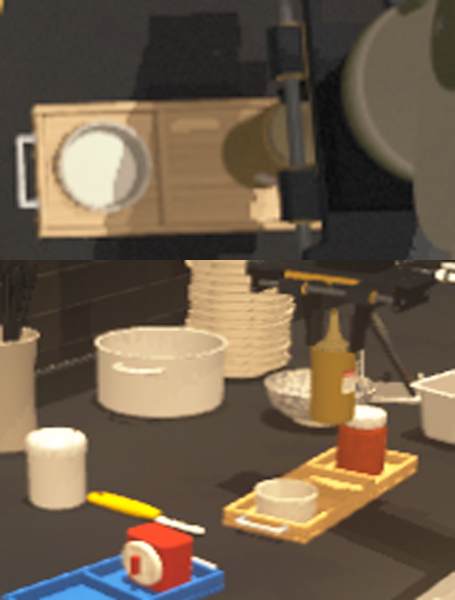

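The bottle hangs upright, and the jar and ramekin stand in the outer compartments. I'll lower it.

```bash
python3 -m pendant '[[0.9,-0.012,-0.003,0.05,0,0,0],[0.9,-0.012,-0.003,0.12,0,0,0],[0.9,-0.012,-0.003,0.2,0,0,0],[0.9,-0.012,-0.003,0.27,0,0,0],[0.9,-0.012,-0.003,0.32,0,0,0],[0.9,-0.012,-0.003,0.345,0,0,0],[0.9,-0.012,-0.003,0.355,0,0,0],[0.9,-0.012,-0.003,0.36,0,0,0]]';  python3 -m pendant '[[0.9,0,0,0.005,0,0,0],[0.9,0,0,0.01,0,0,0],[0.9,0,0,0.014,0,0,0],[0.9,0,0,0.017,0,0,0],[0.9,0,0,0.017,0,0,0]]'
```

```text
time: 30.38
ee_pos: [0.4489, -0.1914, 0.1313]
eef_rot: [0.692, 0.721, 0.0, 0.0]
ft_force: [-0.6, 1.1, -2.0]
width: 0.0413
grip_force: 30.3
time: 31.0
ee_pos: [0.4485, -0.1913, 0.1258]
eef_rot: [0.692, 0.721, -0.0, -0.0]
ft_force: [-0.3, 0.3, -2.3]
width: 0.0411
grip_force: 30.3
```

```bash
python3 -m pendant '[[0.9,0,0,0.004,0,0,0],[0.9,0,0,0.007,0,0,0],[0.9,0,0,0.007,0,0,0]]'
```

```text
time: 31.38
ee_pos: [0.4493, -0.1918, 0.125]
eef_rot: [0.692, 0.721, -0.0, 0.001]
ft_force: [-3.2, -0.3, 11.2]
width: 0.041
grip_force: 31.7
```

Contact. I'll release it, rise, and head for the shaker.

```bash
python3 -m pendant '[[0.5,0,0,0,0,0,0],[-0.3,0,0,0,0,0,0],[-0.6,0,0,0,0,0,0],[-0.6,0,0,0,0,0,0],[-0.6,0,0,-0.07,0,0,0],[-0.6,0,0,-0.17,0,0,0],[-1,0,0,-0.28,0,0,0],[-1,0,0,-0.31,0,0,0]]'; python3 plan.py .685,.001,.19,1.389
```

```text
time: 32.38
ee_pos: [0.4491, -0.1915, 0.2183]
eef_rot: [0.692, 0.721, 0.0, 0.001]
ft_force: [-0.1, -0.3, -0.4]
width: 0.082
grip_force: 0.0
t 32.4 shift [0.609 0.812 0.095] turn [0.001 0.001 0.106]
```

```bash
python3 -m pendant '[[-1,0.06,0.09,0,0,0,0.02],[-1,0.15,0.21,0,0,0,0.04],[-1,0.25,0.34,0,0,0,0.06],[-1,0.35,0.47,0.02,0,0,0.08],[-1,0.45,0.6,0.05,0,0,0.1],[-1,0.54,0.72,0.08,0,0,0.106],[-1,0.609,0.812,0.095,0,0,0.106],[-1,0.609,0.812,0.095,0,0,0.106]]'; python3 plan.py .685,.001,.065,1.389; python3 - <<'E'
from ov import *
c=optics.camera("wrist")
C=cyl(.685,.001,[(.068,0),(.068,.085)])
cv2.imwrite("pics/w5.png",draw(c,C,0,0,560,420,1))
E
```

```text
time: 33.38
ee_pos: [0.6845, 0.0044, 0.1856]
eef_rot: [0.767, 0.642, -0.001, -0.002]
ft_force: [-1.5, 0.4, -0.2]
width: 0.0869
grip_force: 0.0
t 33.4 shift [-0.011  0.005  0.402] turn [-0.002 -0.001  0.002]
```

View pics/w5.png

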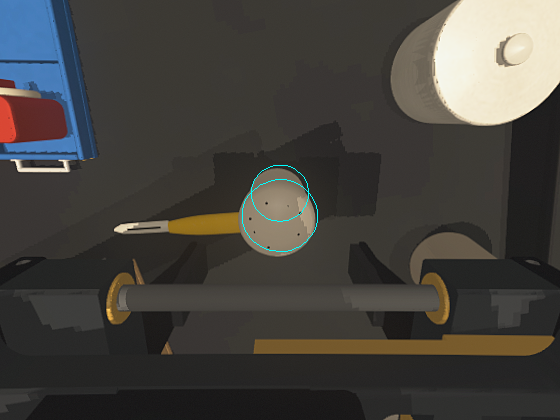

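The shaker at (278,215) is within about 2 mm of the model, clear of the peeler below the fingers. I'll pick it.

```bash
python3 -m pendant '[[-1,-0.008,0,0.06,0,0,0],[-1,-0.008,0,0.14,0,0,0],[-1,-0.008,0,0.22,0,0,0],[-1,-0.008,0,0.3,0,0,0],[-1,-0.008,0,0.36,0,0,0],[-1,-0.008,0,0.39,0,0,0],[-1,-0.008,0,0.4,0,0,0],[-1,-0.008,0,0.4,0,0,0]]'; python3 -m pendant '[[0.6,0,0,0,0,0,0],[0.6,0,0,0,0,0,0],[0.6,0,0,0,0,0,0],[0.6,0,0,0,0,0,0],[0.6,0,0,-0.06,0,0,0],[0.6,0,0,-0.15,0,0,0],[0.6,0,0,-0.25,0,0,0],[0.6,0,0,-0.35,0,0,0]]' 25; python3 plan.py .4665,.2293,.175,1.389
```

```text
time: 34.42
ee_pos: [0.6843, -0.0011, 0.0688]
eef_rot: [0.768, 0.64, 0.0, 0.0]
ft_force: [-0.1, -0.4, -0.1]
width: 0.0868
grip_force: 0.0
time: 35.42
ee_pos: [0.684, -0.001, 0.1753]
eef_rot: [0.768, 0.64, 0.0, 0.0]
ft_force: [0.8, 0.3, -2.2]
width: 0.0664
grip_force: 24.7
t 35.4 shift [ 0.625 -0.851  0.   ] turn [ 0.    -0.     0.001]
```

```bash
python3 -m pendant '[[0.6,0.05,-0.07,0,0,0,0],[0.6,0.14,-0.19,0,0,0,0],[0.6,0.24,-0.33,0,0,0,0],[0.6,0.34,-0.47,0,0,0,0],[0.6,0.44,-0.61,0,0,0,0],[0.6,0.54,-0.74,0,0,0,0],[0.6,0.61,-0.83,0,0,0,0],[0.6,0.625,-0.848,0,0,0,0]]'; python3 plan.py .4665,.2293,.0745,1.389
```

```text
time: 36.42
ee_pos: [0.4658, 0.2314, 0.1744]
eef_rot: [0.767, 0.642, 0.0, 0.0]
ft_force: [-0.1, -1.0, -2.5]
width: 0.0663
grip_force: 24.7
t 36.4 shift [-0.007  0.003  0.333] turn [ 0.001 -0.     0.002]
```

```bash
python3 -m pendant '[[0.6,-0.003,0,0.06,0,0,0],[0.6,-0.003,0,0.14,0,0,0],[0.6,-0.003,0,0.21,0,0,0],[0.6,-0.003,0,0.27,0,0,0],[0.6,-0.003,0,0.3,0,0,0],[0.6,-0.003,0,0.31,0,0,0],[0.6,-0.003,0,0.315,0,0,0],[0.6,-0.003,0,0.32,0,0,0]]'; python3 -m pendant '[[0.6,0,0,0.004,0,0,0],[0.6,0,0,0.008,0,0,0],[0.6,0,0,0.012,0,0,0],[0.6,0,0,0.013,0,0,0],[0.6,0,0,0.013,0,0,0]]'
```

```text
time: 37.42
ee_pos: [0.4677, 0.2284, 0.0777]
eef_rot: [0.768, 0.64, 0.0, 0.0]
ft_force: [1.2, -0.2, -1.9]
width: 0.0664
grip_force: 24.7
time: 38.05
ee_pos: [0.4674, 0.2286, 0.0742]
eef_rot: [0.768, 0.64, 0.0, 0.0]
ft_force: [-3.0, -0.6, 9.6]
width: 0.0665
grip_force: 24.8
```

```bash
python3 -m pendant '[[0.3,0,0,0,0,0,0],[-0.6,0,0,0,0,0,0],[-0.85,0,0,0,0,0,0],[-0.85,0,0,0,0,0,0],[-0.85,0,0,-0.07,0,0,0],[-0.85,0,0,-0.2,0,0,0],[-1,0,0,-0.38,0,0,0],[-1,0,0,-0.55,0,0,0]]'; python3 -m pendant '[[-1,0.1,0.2,-0.1,0,0,0],[-1,0.1,0.2,-0.2,0,0,0],[-1,0.1,0.2,-0.3,0,0,0],[-1,0.1,0.4,-0.3,0,0,0],[-1,0.1,0.5,-0.3,0,0,0],[-1,0.1,0.5,-0.3,0,0,0]]'; python3 - <<'E'
from ov import *
C=cyl(.4474,-.1943,[(.05,.006)])
a=draw(optics.camera("top"),C,150,150,460,290,2); b=draw(optics.camera("scene"),[],140,110,420,280,2)
cv2.imwrite("pics/f.png",np.vstack([a[:,:560],b[:,:560]]))
E
```

```text
time: 39.05
ee_pos: [0.4671, 0.2287, 0.2416]
eef_rot: [0.768, 0.641, 0.001, 0.0]
ft_force: [1.5, 0.2, -0.0]
width: 0.0862
grip_force: 0.0
time: 39.8
ee_pos: [0.6217, 0.2296, 0.3286]
eef_rot: [0.769, 0.64, 0.0, -0.001]
ft_force: [-0.5, 0.2, 0.4]
width: 0.0869
grip_force: 0.0
```

View pics/f.png

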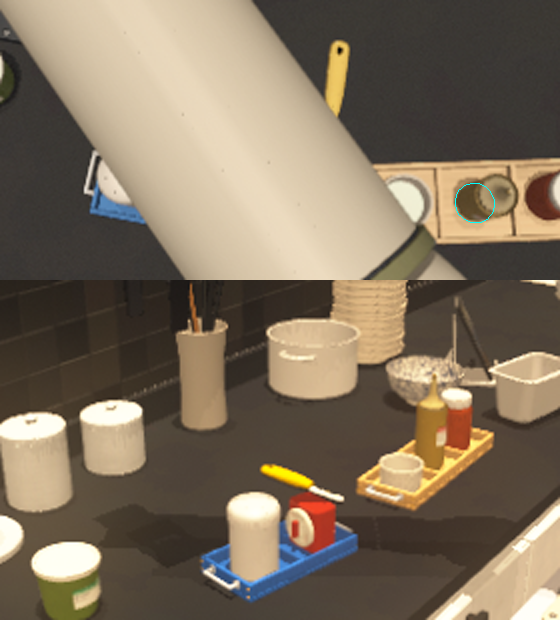

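All five pieces stand upright in their compartments. The peeler and tub haven't moved, and the arm is clear of everything.

```bash
python3 -c "
from bench import r
print(r.close_job())"
```

```text
the job is handed in; nothing more can be done
None
```

Both kits are made up and the job is handed in at about 40 s: the last pictures show all five pieces upright in their compartments and the peeler and tub not visibly moved, but the hand-in returned no verdict.

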